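Clear the blocked sample well and seat the new canister

TASK

One of the three wells in the sample block still has a leftover puck hidden at its bottom. Feel for it by gently lowering the new canister into the wells, press the release key of the blocked well, and only that key, right down so that the puck drops into the catch tray, then seat the canister in that same cleared well, flange flat on the block, and let go. Be gentle with the block and keys (never more than about 30 N), and leave everything else on the table where it is.

Things in the scene. Friction and masses are not known exactly. Their poses are not given: they have to be found in the camera images.
- block: Core-sample block, fixed: grey and bare metal, 160 mm (x) by 232 mm (y) by 131 mm high. Origin at the centre of its underside, z up. Three wells in a row along its y axis, a black release key before each on the -x side, a catch tray underneath. One well, not known which, hides a leftover puck: a loose steel slug 30 mm high, 28 mm across, lying on the well's floor, its top 45 mm below the mouth.
- tray (a joint): Sink of the sprung catch tray under the wells, m: 0 = empty (raised), 0.006 = weighed down by the puck that has dropped into it.
- canister_mid (a point): New sample canister, loose, 0.18 kg, upright on the table, 106 mm high: steel body 32 mm across, 60 mm long, chamfered foot; above it a flange 44 mm across, 6 mm thick; on top a round grey grip knob 24 mm across, 40 mm high, to grip it by. This point: on its axis, 53 mm above the foot; z along the axis, up. Home: flange on the block's top face, foot 60 mm below the well's mouth.
- canister_foot (a point): Centre of the flat underside of the canister (z along its axis, up).
- well1 (a point): Centre of the mouth of well 1 (at the block's +y end), on the block's top face, 131 mm above the table. Round bore 33.6 mm across with a 2 mm chamfer, 75 mm deep to its trap-plate floor; wells 66 mm apart. If the leftover puck is in it, a canister lowered into it stops 15 mm short of home.
- key1_top (a point): Centre of the top of release key 1, a black round push key 22 mm across, 54 mm in front of well 1; its top stands 14 mm above the block's top face when up and 4 mm when down.
- key1 (a joint): How far release key 1 is pressed down, m: 0 = up, 0.010 = fully down. It moves under about 3.5 N, has no spring and stays where it is left. Pressing it slides the trap from under well 1, so that what lies in that well drops into the catch tray; the trap then stays open.
- well2 (a point): Centre of the mouth of well 2 (in the middle), on the block's top face, 131 mm above the table. Round bore 33.6 mm across with a 2 mm chamfer, 75 mm deep to its trap-plate floor; wells 66 mm apart. If the leftover puck is in it, a canister lowered into it stops 15 mm short of home.
- key2_top (a point): Centre of the top of release key 2, a black round push key 22 mm across, 54 mm in front of well 2; its top stands 14 mm above the block's top face when up and 4 mm when down.
- key2 (a joint): How far release key 2 is pressed down, m: 0 = up, 0.010 = fully down. It moves under about 3.5 N, has no spring and stays where it is left. Pressing it slides the trap from under well 2, so that what lies in that well drops into the catch tray; the trap then stays open.
- well3 (a point): Centre of the mouth of well 3 (at the block's -y end), on the block's top face, 131 mm above the table. Round bore 33.6 mm across with a 2 mm chamfer, 75 mm deep to its trap-plate floor; wells 66 mm apart. If the leftover puck is in it, a canister lowered into it stops 15 mm short of home.
- key3_top (a point): Centre of the top of release key 3, a black round push key 22 mm across, 54 mm in front of well 3; its top stands 14 mm above the block's top face when up and 4 mm when down.
- key3 (a joint): How far release key 3 is pressed down, m: 0 = up, 0.010 = fully down. It moves under about 3.5 N, has no spring and stays where it is left. Pressing it slides the trap from under well 3, so that what lies in that well drops into the catch tray; the trap then stays open.
- jar: Bystander, to be left alone: squat clear glass jar with a white lid, 52 mm across, 75 mm high; origin at the centre of its underside.
- cheese_round: Bystander, to be left alone: low round cheese, 94 mm across, 40 mm high; origin at the centre of its underside.
- cheese_tall: Bystander, to be left alone: tall round cheese, 72 mm across, 55 mm high; origin at the centre of its underside.
- cheese_square: Bystander, to be left alone: square cheese, 75 x 75 x 45 mm; origin at the centre of its underside.
- mould: Bystander, to be left alone: empty white plastic cup-shaped cheese mould, 90 mm across, 70 mm high; origin at the centre of its underside.
- follower: Bystander, to be left alone: white pressing disc, 80 mm across, 10 mm thick, with a small knob on top (24 mm high in all); origin at the centre of its underside.
- brush: Bystander, to be left alone: hand brush lying on its side along its x axis.
Things that resemble listed ones, but are neither listed nor needed, are in the scene too. Leave any red look-alike of the part that bears canister_mid alone.

How it is judged:
By the outcome, as a careful person would: the job done as asked, in the order asked, and still so for the second after the job is handed in, with the robot touching nothing.
It also fails if it takes over 72 s, if anything falls off the work surface, if the arm or the gripper's body presses on something with over 40 N, if the wrist force passes 120 N, or if a joint passes its speed limit or range.

ROBOT

A 6-joint arm with a two-finger parallel gripper is mounted at the origin on the work surface. World frame = base frame: x ahead of the robot, y to its left, z up, the work surface at z = 0. Lengths are in m, angles in rad, forces in N, time in s.
With the tool pointing down it reaches from about 0.3 to 0.775 m from the base axis. Payload 14.6 kg.
Tool frame: the origin (TCP) lies at the very end of the fingers, on their centre line; the grasp point (between the pads) lies ctrl.pinch_z behind it (ctrl.pinch_z is the distance from the TCP to the grasp point, in m); z points along the fingers, y is the line along which they close (so a half turn about z gives the same grasp; the last joint's range is limited). The gripper opens to 85 mm and grips with 20 to 120 N. Pads are 22 mm wide; open, the fingers measure 114 mm over their backs; the gripper's body (76 mm by 85 mm) begins 54 mm behind the grasp point. The pads swing forward as they close: fully open they stand 13 mm farther back than shut.
Start: joints at [-1.363, 0.3, 1.521, -0, 1.321, -0.067], TCP at [0.149, -0.529, 0.231] pointing down, gripper open.
Joint ranges: [-3.03, 3.03], [-0.79, 2.21], [0.23, 2.52], [-1.04, 4.18], [0, 3.07], [-2.55, 2.55]. Speed limits (rad/s): [2.22, 2.22, 2.57, 3.14, 3.14, 3.14].

INTERFACE

Orientations are given as a rotation vector (axis times angle).
In Python, from bench import ctrl, vision, workorder gives the robot as it stands.
- The arm moves only by the tool jog_arm, never from a script. Its argument "plan" is a list of rows, each a list of 3 entries, a list of its own where there are three numbers: the shift along the tool's x, y, z in cm, then the turn, a rotation vector about the tool's x, y, z in rad, then the closure, from -1 (fully open) to 1 (shut), so that 0 is half open. A call has 1 to 5 rows; each row is the pose to reach, as a shift and turn from the pose commanded when the call began, along the tool's axes at that moment; what a row does not reach only later rows make up. A row lasts 1/8 s, in which the tool goes at most 62.5 mm and 10.7 degrees, less where a joint would pass 70% of its speed; a pose out of reach is approached as far as the arm can. A call with a gripper value outside its range is refused whole. The fingers move at their own pace and stop on an object; "force" is the grip in N (left out, the last holds). Time passes only in rows, so rows that repeat a pose let the fingers close. It gives the time, the measured TCP pose, the force, the opening and the grip force at its end, in the units of the state.
- ctrl.observe(): the state, without advancing time (a new reading comes with each control period).
- vision.capture(name): name is "side" or "top" or "wrist"; returns a dict with "image" (400x640x3 uint8, blue, green, red), "z_map" (400x640 float32, m along the optical axis (not along the pixel's ray), 0 where there is no reading), "K" (3x3 intrinsics, pixels), "cam_to_world" (4x4, takes a point from camera to world coordinates). Camera axes: x right, y down, z forward; pixel columns grow to the right and rows downward; lengths in m; the calibration is good to about 2 mm. A picture is of the moment at which its call begins.
- workorder.job_done(): hands the job in; it is judged then, once.
The state is a dict: "t": time; "q": joint angles; "qvel": joint speeds; "joint_efforts": joint torques, N m; "tcp_pos": TCP position; "tool_rot": TCP orientation; "wrist_force": force on the tool from outside, world axes, zero at the start; "ft_torque": the same for the moment, N m; "gripper_width": opening from 0.0 (shut) to 1.0 (fully open); "grasp_force": force on a finger pad.
Only numpy, scipy, OpenCV 4.12 (cv2) and the standard library are available. Lean on these libraries where they do the work, as an engineer would, in place of code of your own. Each camera call takes 0.05 s, during which the arm holds its last target. There are 200 camera calls.

## Working session

There is one attempt and no reset: what is moved stays moved. The work goes in short steps, Python scripts to look and compute and a tool call to move; the robot and the scene stay as the last step left them, time stands still between calls to the robot, and variables do not carry over. Pictures are saved under pics/ and viewed, at most 10 in all, crops included, and the job is handed in when it is done.

Besides the shell and the picture viewer there is one more tool, called after "Request:" as name(argument=value, ...), one argument or row to a line, values as JSON. jog_arm: Moves the arm, as the interface text tells. Its arguments: {"type":"object","properties":{"plan":{"type":"array"},"force":{"type":"number"}},"required":["plan"]}

```bash
mkdir -p pics; ls
python3 - <<'E'
from bench import ctrl,vision
import cv2,numpy as np
print(ctrl.observe(),ctrl.pinch_z)
for n in("top","side"):
    c=vision.capture(n);cv2.imwrite(f"pics/{n}0.png",c["image"]);np.savez(f"{n}0.npz",**c)
    print(n,c["K"].tolist(),c["cam_to_world"].round(3).tolist())
E
```

```text
pics
{'t': 0.0, 'q': array([-1.36263318e+00,  3.00498025e-01,  1.52158323e+00,  2.09641946e-05,
        1.32067657e+00, -6.66082455e-02]), 'qvel': array([ 0.00151159, -0.00051497,  0.00096522, -0.00167335,  0.00011265,
       -0.00021931]), 'joint_efforts': array([ 1.75700876e-03, -5.43498337e+01, -3.61795163e+01,  2.07425450e-05,
        4.02579535e-03,  3.09137889e-07]), 'tcp_pos': array([ 0.14918022, -0.52914527,  0.23070563]), 'tool_rot': array([-3.11083914e+00, -4.30085947e-01,  9.75741533e-05]), 'wrist_force': array([ 0.47966289, -0.81320502,  0.40735836]), 'ft_torque': array([ 0.03037508, -0.01912313, -0.02956814]), 'grasp_force': 0.0, 'gripper_width': 1.0000977249427192} 0.0187
top [[467.4685729602012, 0.0, 321.056851623536], [0.0, 467.4685729602012, 198.23199276690536], [0.0, 0.0, 1.0]] [[0.021, -0.993, 0.119, 0.409], [-1.0, -0.02, 0.009, -0.018], [-0.006, -0.119, -0.993, 1.522], [0.0, 0.0, 0.0, 1.0]]
side [[392.4820678104924, 0.0, 321.70311101676697], [0.0, 392.4820678104924, 204.11863542119977], [0.0, 0.0, 1.0]] [[-0.954, -0.156, 0.257, 0.238], [-0.301, 0.503, -0.81, 1.066], [-0.003, -0.85, -0.526, 0.823], [0.0, 0.0, 0.0, 1.0]]
```

View pics/top0.png

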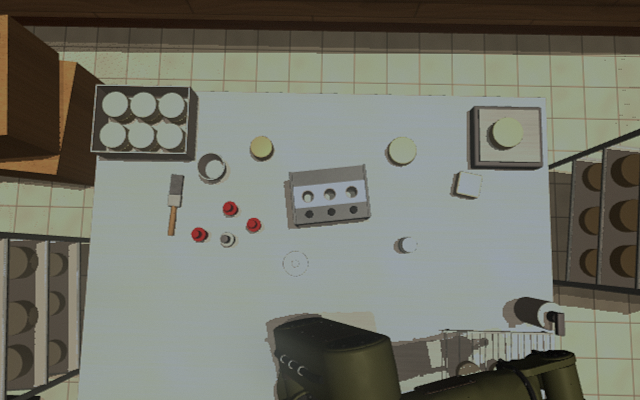

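View pics/side0.png

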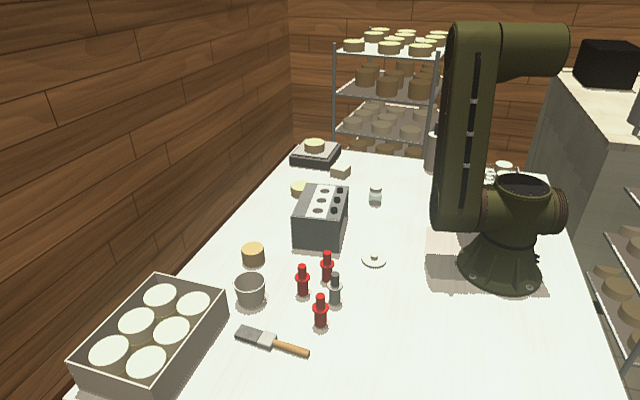

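Top view: the grey canister is at (227,239). Look-alikes that could be mistaken for it are the red ones at (230,209), (254,225) and (199,234), plus the jar with its white lid at (407,244). The block is at (330,195), with its keys on the lower (-x) side at (309,213), (332,212) and (353,210). I choose the grey one and will check it in a crop.

```bash
cat > h.py <<'E'
import numpy as np,cv2
def cloud(c):
    K=c["K"];z=c["z_map"];v,u=np.mgrid[:z.shape[0],:z.shape[1]]
    p=np.stack([(u-K[0,2])/K[0,0]*z,(v-K[1,2])/K[1,1]*z,z],-1)
    T=c["cam_to_world"];return p@T[:3,:3].T+T[:3,3]
def onplane(c,u,v,h):
    K=c["K"];T=c["cam_to_world"];d=T[:3,:3]@np.array([(u-K[0,2])/K[0,0],(v-K[1,2])/K[1,1],1])
    s=(h-T[2,3])/d[2];return T[:3,3]+s*d
def pix(c,p):
    T=c["cam_to_world"];q=T[:3,:3].T@(np.asarray(p)-T[:3,3]);return (c["K"]@q)[:2]/q[2]
E
python3 - <<'E'
from h import *
t=dict(np.load("top0.npz"));P=cloud(t);s=dict(np.load("side0.npz"));S=cloud(s)
w=P[160:230,280:380].reshape(-1,3);top=w[(w[:,2]>.122)&(w[:,2]<.139)]
print("blocktop",len(top),cv2.minAreaRect((top[:,:2]*1000).astype(np.float32)),np.median(top[:,2]))
for n,C,b in(("top",P,(slice(225,252),slice(215,242))),("side",S,(slice(262,310),slice(322,346)))):
    g=C[b].reshape(-1,3);print(n)
    for lo,hi in((.055,.075),(.09,.12)):
        k=g[(g[:,2]>lo)&(g[:,2]<hi)];print(lo,len(k),k.mean(0).round(4),k.min(0).round(4),k.max(0).round(4))
a=t["image"];
c1=cv2.resize(a[155:235,280:380],None,fx=5,fy=5,interpolation=2);c2=cv2.resize(a[195:259,185:265],None,fx=5,fy=5,interpolation=2)
c2=cv2.copyMakeBorder(c2,0,80,0,0,0);c3=cv2.resize(s["image"][175:335,280:400],None,fx=2.5,fy=2.5,interpolation=2)
cv2.imwrite("pics/crop1.png",cv2.resize(np.hstack([c1,c2]),None,fx=.88,fy=.88))
E
```

```text
blocktop 3618 ((588.7656860351562, -31.18535614013672), (159.74081420898438, 232.24612426757812), 6.870513916015625) 0.13052043196260776
top
0.055 93 [0.4485 0.282  0.0653] [0.4285 0.2651 0.056 ] [0.4691 0.3074 0.0744]
0.09 55 [0.4496 0.284  0.1036] [0.4396 0.2733 0.0902] [0.461 0.295 0.113]
side
0.055 235 [0.4613 0.2845 0.0651] [0.4272 0.1993 0.0558] [0.5104 0.39   0.0745]
0.09 92 [0.449  0.3178 0.1011] [0.4379 0.281  0.0912] [0.4592 0.3902 0.1068]
```

View pics/crop1.png

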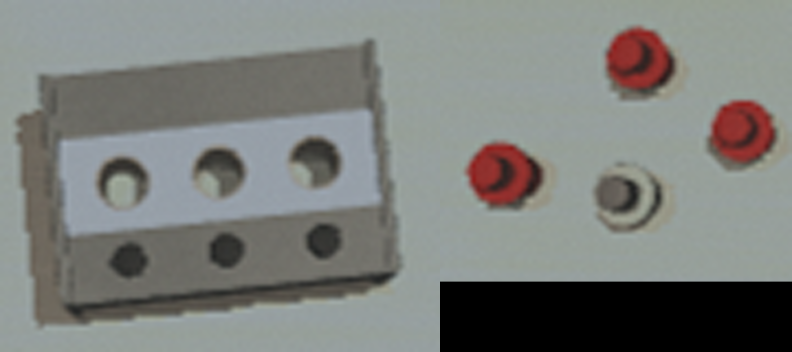

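The crop shows one bare-metal/grey canister at top pixel (227,239), with three plain red look-alikes around it. The wells' row is on the white plate and the keys are in front of it. Next I work out precise positions and neighbour clearances.

Run:
```python
from h import *
t=dict(np.load("top0.npz"));P=cloud(t);im=t["image"].astype(int)
red=((im[...,2]>110)&(im[...,1]<70)).astype(np.uint8)
n,l,st,ce=cv2.connectedComponentsWithStats(red)
for i in range(1,n):
    if st[i,4]>30:
        k=P[l==i];f=k[k[:,2]>.09];print("red",ce[i].round(1),f.mean(0).round(4))
# rectified block top (z=.131), 0.5mm px
B=np.array([.5888,-.0312]);y=np.deg2rad(6.87);R=np.array([[np.cos(y),-np.sin(y)],[np.sin(y),np.cos(y)]])
def rect(z,n):
    o=np.array([[-90,-125],[90,-125],[90,125],[-90,125]])/1000
    src=np.array([pix(t,[*(B+R@q),z]) for q in o],np.float32)
    # img col = block y, row = -x ; 4px/mm/2
    dst=np.array([[ (0.125-q[1])*2000,(0.09-q[0])*2000] for q in o],np.float32)
    return cv2.warpPerspective(t["image"],cv2.getPerspectiveTransform(src,dst),(500,360),flags=2)
cv2.imwrite("pics/rect.png",np.vstack([rect(.131,0)[60:,:],rect(.145,0)[180:]]))
for h,s in((.131,[(308,196.6),(329.7,194.1),(351.6,191.8)]),(.145,[(309.3,214.1),(331.6,211.8),(353.4,209.5)])):
    for u,v in s:
        p=onplane(t,u,v,h)[:2];print(h,p.round(4),(R.T@(p-B)*1000).round(1))
for b in ((-.06,.1175),(-.06,-.1175),(.07,0),(0,.03),(-.02,.03)):
    p=B+R@np.array(b);u,v=pix(t,[*p,.131]);print(b,P[int(round(v)),int(round(u))].round(4))
```

```text
red [229.1 207.8] [0.5445 0.274  0.1392]
red [253.1 224.1] [0.4981 0.2045 0.1052]
red [198.  233.7] [0.4636 0.3753 0.1053]
0.131 [0.5799 0.0336] [-1.  65.4]
0.131 [ 0.5888 -0.0313] [-0.  -0.1]
0.131 [ 0.5971 -0.0969] [  0.3 -66.2]
0.145 [0.5262 0.028 ] [-55.1  66.3]
0.145 [ 0.5343 -0.0378] [-54.9  -0. ]
0.145 [ 0.5425 -0.1021] [-54.5 -64.8]
(-0.06, 0.1175) [ 0.5249  0.0859 -0.0025]
(-0.06, -0.1175) [ 0.5561 -0.1686 -0.0009]
(0.07, 0) [ 0.659  -0.0219  0.1306]
(0, 0.03) [ 0.5853 -0.0023  0.1322]
(-0.02, 0.03) [ 0.5644 -0.0027  0.1303]
```

View pics/rect.png

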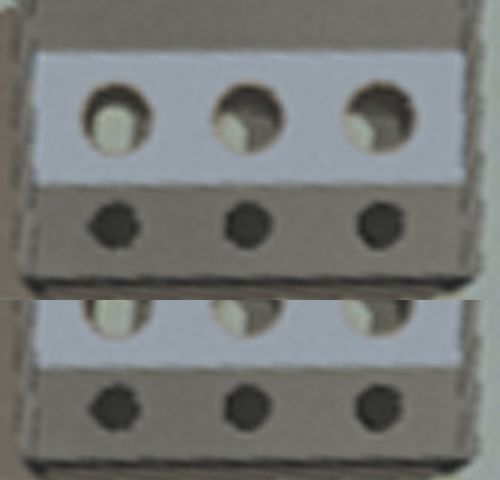

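Rectified view at 0.5 mm/px: the wells are at (115,118), (249,118) and (381,118), and the keys are in line before them. So the wells lie on the block's centre line, 66 mm apart, yaw 6.87°. I'll head for a hover over the grey canister.

Request:
jog_arm(
  plan=[
    [[36,-29,0],[0,0,-0.9],-0.1],
    [[36,-29,0],[0,0,-0.9],-0.1],
    [[36,-29,0],[0,0,-0.9],-0.1],
    [[36,-29,0],[0,0,-0.9],-0.1],
    [[36,-29,0],[0,0,-0.9],-0.1],
  ],
  force=60,
)

```text
t: 0.72
tcp_pos: [0.331, -0.2728, 0.2312]
tool_rot: [2.61, 1.748, 0.0]
wrist_force: [1.6, -0.4, 0.6]
gripper_width: 0.546
grasp_force: 0.0
```

```bash
cat >> h.py <<'E'
from scipy.spatial.transform import Rotation as Ro
B=np.array([.5888,-.0312]);YB=np.deg2rad(6.87);RB=np.array([[np.cos(YB),-np.sin(YB)],[np.sin(YB),np.cos(YB)]])
def go(p,psi):
    """shift (cm) and turn in the tool frame to TCP p, tool x yaw psi, pointing down"""
    from bench import ctrl
    o=ctrl.observe();A=Ro.from_rotvec(o["tool_rot"])
    G=Ro.from_euler("z",psi)*Ro.from_euler("x",np.pi)
    print("pos",o["tcp_pos"].round(4),"f",o["wrist_force"].round(1),"w",round(o["gripper_width"],3),"gf",round(o["grasp_force"],1),"t",round(o["t"],2))
    print("shift",(100*A.inv().apply(np.array(p)-o["tcp_pos"])).round(2),"turn",(A.inv()*G).as_rotvec().round(3))
E
python3 -c "
from h import *
go([.449,.285,.22],2.18)"
```

```text
pos [ 0.331  -0.2728  0.2312] f [ 1.6 -0.4  0.6] w 0.546 gf 0.0 t 0.72
shift [ 56.07 -10.33   1.12] turn [ 0.  0. -1.]
```

Request:
jog_arm(
  plan=[
    [[56.1,-10.3,1],[0,0,-1.0],-0.1],
    [[56.1,-10.3,1],[0,0,-1.0],-0.1],
    [[56.1,-10.3,1],[0,0,-1.0],-0.1],
    [[56.1,-10.3,1],[0,0,-1.0],-0.1],
    [[56.1,-10.3,1],[0,0,-1.0],-0.1],
  ],
)

```text
t: 1.35
tcp_pos: [0.3967, 0.0327, 0.2259]
tool_rot: [1.538, 2.739, 0.0]
wrist_force: [0.3, -0.8, 0.3]
gripper_width: 0.548
grasp_force: 0.0
```

```bash
python3 -c "
from h import *
go([.449,.285,.22],2.18)"
```

```text
pos [0.3967 0.0327 0.2259] f [ 0.3 -0.8  0.3] w 0.548 gf 0.0 t 1.35
shift [18.82 17.6   0.59] turn [ 0.     0.    -0.062]
```

Request:
jog_arm(
  plan=[
    [[18.8,17.6,0.6],[0,0,-0.06],-0.1],
    [[18.8,17.6,0.6],[0,0,-0.06],-0.1],
    [[18.8,17.6,0.6],[0,0,-0.06],-0.1],
    [[18.8,17.6,0.6],[0,0,-0.06],-0.1],
    [[18.8,17.6,0.6],[0,0,-0.06],-0.1],
  ],
)

```text
t: 1.98
tcp_pos: [0.4503, 0.2853, 0.2187]
tool_rot: [-1.458, -2.781, 0.002]
wrist_force: [-0.3, -0.7, 0.1]
gripper_width: 0.55
grasp_force: 0.0
```

Run:
```python
from h import *
from bench import vision
go([.449,.285,.09],2.18)
c=vision.capture("wrist");cv2.imwrite("pics/w1.png",c["image"]);np.savez("w1.npz",**c)
P=cloud(c);im=c["image"].astype(int)
t=vision.capture("top");np.savez("top1.npz",**t)
print(pix(c,[.449,.285,.106]).round(),c["cam_to_world"].round(3).tolist())
k=P.reshape(-1,3);k=k[(k[:,2]>.097)&(k[:,2]<.115)&(np.hypot(k[:,0]-.449,k[:,1]-.285)<.03)]
print(len(k),cv2.minEnclosingCircle((k[:,:2]*1000).astype(np.float32)),k.mean(0))
```

```text
pos [0.4503 0.2853 0.2187] f [-0.3 -0.7  0.1] w 0.55 gf 0.0 t 1.98
shift [ 0.04 -0.11 12.87] turn [-0.002 -0.    -0.004]
[316. 194.] [[0.823, 0.548, 0.153, 0.413], [0.569, -0.792, -0.222, 0.342], [-0.0, 0.269, -0.963, 0.362], [0.0, 0.0, 0.0, 1.0]]
513 ((451.1554260253906, 289.6020202636719), 11.924163818359375) [0.4505502  0.29044704 0.10582092]
```

View pics/w1.png

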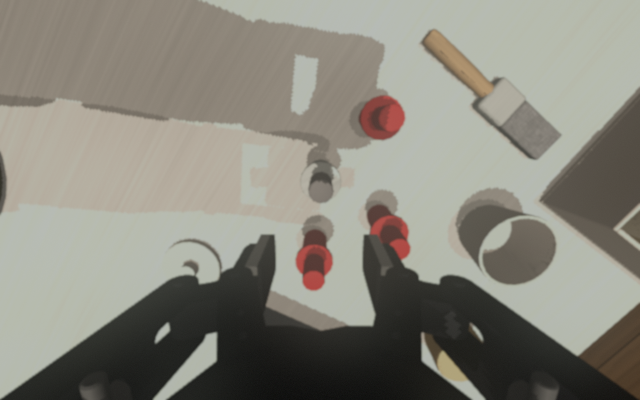

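Wrist view: the grey knob is at (320,185), with reds at (382,118), (390,235) and (314,270). The fingers' closing line runs left-right, free of reds. I'll refine the canister position and check that red clearance.

Run:
```python
from h import *
w=dict(np.load("w1.npz"));t=dict(np.load("top1.npz"));P=cloud(w)
im=w["image"].astype(int);red=(im[...,2]>130)&(im[...,1]<80)
n,l,st,ce=cv2.connectedComponentsWithStats(red.astype(np.uint8))
for i in range(1,n):
    k=P[l==i];k=k[k[:,2]>.095]
    if len(k)>40: print("red",ce[i].round(),cv2.minEnclosingCircle((k[:,:2]*1000).astype(np.float32)))
k=P.reshape(-1,3);k=k[(k[:,2]>.06)&(k[:,2]<.07)&(np.hypot(k[:,0]-.45,k[:,1]-.288)<.03)]
print("flange",len(k),cv2.minEnclosingCircle((k[:,:2]*1000).astype(np.float32)))
print("top crop est",onplane(t,224.3,238.9,.106))
# top cam: darker knob blob vs bright flange
g=cv2.cvtColor(dict(np.load("top0.npz"))["image"],6)
print(g[232:247,217:237])
```

```text
red [379. 117.] ((440.5103454589844, 364.095458984375), 35.087310791015625)
red [400. 247.] ((517.857421875, 298.16094970703125), 42.839542388916016)
red [313. 279.] ((457.2064208984375, 270.40252685546875), 84.26298522949219)
flange 680 ((451.17315673828125, 289.64715576171875), 21.86541748046875)
top crop est [0.44912349 0.28449103 0.106     ]
[[156 157 156 156 157 154 154 145 124 121 137 143 139 152 152 157 157 155
  155 156]
 [156 157 156 156 156 147 143 151 153 154 153 151 153 140 136 150 156 158
  156 158]
 [156 156 159 155 146 139 138 137 139 142 149 155 155 154 141 127 145 155
  157 159]
 [156 156 158 148 123 104 102  87  84  98 116 138 149 156 155 129 108 142
  150 156]
 [157 157 157 145 107  89  91  95  96  83  48  52 107 147 156 137  97 108
  143 152]
 [155 157 153 123  93  90  93  95  98 104  80  37  52 114 152 157 118  65
  121 149]
 [156 157 146 110  89  92  94  96  98 104  83  40  50  99 144 156 118  61
  117 152]
 [155 159 151 116  87  93  95  95  99 103  84  45  39 107 156 154 116  40
  106 156]
 [157 158 156 126  86  91  94  96 101  96  68  39  52 117 158 154 114  45
  108 154]
 [156 158 155 134  95  87  91  92  89  71  42  42  79 133 158 143  91  64
  121 152]
 [157 156 159 154 126 101  98  75  61  51  53  78 113 149 156 119  60  95
  142 150]
 [157 157 157 142 131 150 138 106 108 104 113 137 148 157 140  90  82 131
  151 148]
 [156 158 159 142 116 130 148 154 155 157 157 157 153 141 101  81 131 153
  150 149]
 [158 156 156 158 142 116 129 143 142 148 145 141 124  86  78 126 153 149
  150 149]
 [156 154 157 156 159 143 109 100 109 115 110  87  81  98 125 151 150 148
  154 155]]
```

```bash
cat >> h.py <<'E'
def circ(P,c,r,lo,hi):
    k=P.reshape(-1,3);k=k[(k[:,2]>lo)&(k[:,2]<hi)&(np.hypot(k[:,0]-c[0],k[:,1]-c[1])<r)]
    return len(k),cv2.minEnclosingCircle((k[:,:2]*1000).astype(np.float32)),np.median(k[:,2])
E
python3 - <<'E'
from h import *
from bench import vision
w=vision.capture("wrist");P=cloud(w)
print(circ(P,(.45,.288),.03,.097,.115),circ(P,(.45,.288),.03,.06,.07))
print(circ(P,(.518,.281),.024,.097,.115),circ(P,(.518,.278),.03,.06,.07))
print(w["cam_to_world"].round(4).tolist())
go([.4505,.2885,.10],2.18)
E
```

```text
(509, ((451.0194396972656, 289.65667724609375), 11.852503776550293), np.float64(0.10610624665867602)) (682, ((450.97467041015625, 289.6595458984375), 21.798513412475586), np.float64(0.06627681637368787))
(92, ((538.3040161132812, 286.125244140625), 6.164551258087158), np.float64(0.10492432266962584)) (309, ((538.868408203125, 285.6381530761719), 16.88321304321289), np.float64(0.06618165981103313))
[[0.8238, 0.5459, 0.1527, 0.4132], [0.5669, -0.7933, -0.2222, 0.3398], [-0.0002, 0.2696, -0.963, 0.3621], [0.0, 0.0, 0.0, 1.0]]
pos [0.4505 0.282  0.2194] f [ 0.1 -0.2 -0.2] w 0.548 gf 0.0 t 2.12
shift [ 0.54  0.38 11.94] turn [-0.001  0.    -0.007]
```

Request:
jog_arm(
  plan=[
    [[0.58,0.5,4],[0,0,0],-0.1],
    [[0.58,0.5,8],[0,0,0],-0.1],
    [[0.58,0.5,8.5],[0,0,0],-0.1],
    [[0.58,0.5,8.5],[0,0,0],-0.1],
  ],
)

```text
t: 2.62
tcp_pos: [0.4521, 0.2895, 0.1362]
tool_rot: [1.465, 2.778, 0.002]
wrist_force: [-1.1, 0.9, 0.8]
gripper_width: 0.55
grasp_force: 0.0
```

Run:
```python
from h import *
from bench import vision
w=vision.capture("wrist");P=cloud(w);cv2.imwrite("pics/w2.png",w["image"])
print(circ(P,(.45,.288),.03,.097,.115),circ(P,(.45,.288),.03,.06,.07))
go([.451,.2896,.072],2.18)
```

```text
(1046, ((451.1118469238281, 289.70819091796875), 11.913739204406738), np.float64(0.10611290903008962)) (1216, ((451.0537109375, 289.6946716308594), 21.84755516052246), np.float64(0.06627764194917678))
pos [0.4523 0.2899 0.1366] f [-0.1 -0.7 -0.4] w 0.547 gf 0.0 t 2.67
shift [ 0.05 -0.13  6.46] turn [ 0.002  0.    -0.008]
```

View pics/w2.png

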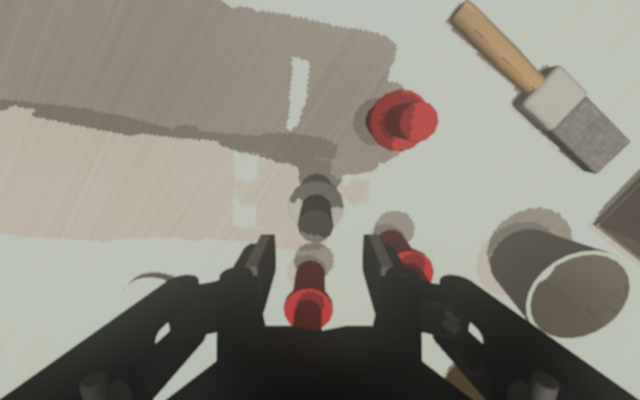

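The knob top is at (315,222), centred between the pads (265 and 375). I'll descend and grip.

Request:
jog_arm(
  plan=[
    [[0.05,-0.13,4],[0,0,0],-0.1],
    [[0.05,-0.13,6.4],[0,0,0],-0.1],
    [[0.05,-0.13,6.4],[0,0,0],-0.1],
    [[0.05,-0.13,6.4],[0,0,0],1],
    [[0.05,-0.13,6.4],[0,0,0],1],
  ],
  force=60,
)

```text
t: 3.3
tcp_pos: [0.4511, 0.2902, 0.0728]
tool_rot: [1.463, 2.778, 0.004]
wrist_force: [-1.3, -0.5, 7.6]
gripper_width: 0.266
grasp_force: 58.6
```

Request:
jog_arm(
  plan=[
    [[0,0,0],[0,0,0],1],
    [[0,0,0],[0,0,0],1],
    [[0,0,0],[0,0,0],1],
  ],
)

```text
t: 3.68
tcp_pos: [0.451, 0.2902, 0.0728]
tool_rot: [1.463, 2.778, 0.004]
wrist_force: [-1.1, -0.7, 8.3]
gripper_width: 0.263
grasp_force: 58.7
```

Run:
```python
from h import *
for psi in (2.18,): go([.451,.2896,.25],psi)
```

```text
pos [0.451  0.2902 0.0728] f [-1.1 -0.7  8.3] w 0.263 gf 58.7 t 3.67
shift [ -0.05   0.02 -17.72] turn [ 0.003  0.    -0.008]
```

Request:
jog_arm(
  plan=[
    [[0,0,-3],[0,0,0],1],
    [[0,0,-9],[0,0,0],1],
    [[0,0,-15],[0,0,0],1],
    [[0,0,-20],[0,0,0],1],
    [[0,0,-20],[0,0,0],1],
  ],
)

```text
t: 4.3
tcp_pos: [0.451, 0.2903, 0.2756]
tool_rot: [1.462, 2.776, 0.011]
wrist_force: [0.1, 0.1, -2.7]
gripper_width: 0.266
grasp_force: 59.1
```

Run:
```python
from h import *
W=[B+RB@[0,.066*k] for k in(1,0,-1)];print(np.round(W,4))
go([W[0][0]-.02,W[0][1]+.02,.27],np.pi+YB)
```

```text
[[ 0.5809  0.0343]
 [ 0.5888 -0.0312]
 [ 0.5967 -0.0967]]
pos [0.451  0.2903 0.2756] f [ 0.1  0.1 -2.7] w 0.266 gf 59.1 t 4.3
shift [-25.67  -4.3    0.55] turn [ 0.007  0.005 -1.089]
```

Request:
jog_arm(
  plan=[
    [[-29,-11,0.5],[0,0,-1.09],1],
    [[-29,-11,0.5],[0,0,-1.09],1],
    [[-29,-11,0.5],[0,0,-1.09],1],
    [[-29,-11,0.5],[0,0,-1.09],1],
    [[-29,-11,0.5],[0,0,-1.09],1],
  ],
)

```text
t: 4.92
tcp_pos: [0.5167, 0.0171, 0.2657]
tool_rot: [-0.199, -3.134, -0.0]
wrist_force: [1.5, 0.1, -2.1]
gripper_width: 0.263
grasp_force: 59.2
```

Run:
```python
from h import *
go([*(B+RB@[.07,.033]),.27],np.pi+YB)
```

```text
pos [0.5167 0.0171 0.2657] f [ 1.5  0.1 -2.1] w 0.263 gf 59.2 t 4.92
shift [-13.75   1.03  -0.44] turn [ 0.    -0.001 -0.247]
```

Request:
jog_arm(
  plan=[
    [[-13.7,1,-0.4],[0,0,-0.247],1],
    [[-13.7,1,-0.4],[0,0,-0.247],1],
    [[-13.7,1,-0.4],[0,0,-0.247],1],
    [[-13.7,1,-0.4],[0,0,-0.247],1],
    [[-13.7,1,-0.4],[0,0,-0.247],1],
  ],
)

```text
t: 5.55
tcp_pos: [0.6533, 0.0108, 0.2703]
tool_rot: [0.179, -3.136, -0.0]
wrist_force: [0.1, -0.2, -1.0]
gripper_width: 0.26
grasp_force: 59.5
```

Run:
```python
from h import *
from bench import vision
w=vision.capture("wrist");P=cloud(w);cv2.imwrite("pics/w3.png",w["image"]);np.savez("w3.npz",**w)
go([*(B+RB@[0,.066]),.24],np.pi+YB)
for k in(1,0,-1): print(pix(w,[*(B+RB@[0,.066*k]),.131]).round(1))
```

```text
pos [0.6533 0.0108 0.2707] f [-0.  -0.3 -1.1] w 0.26 gf 59.5 t 5.6
shift [6.92 3.16 3.07] turn [ 0.     0.    -0.005]
[351.1 115.4]
[282.1 115.8]
[213.1 116.2]
```

View pics/w3.png

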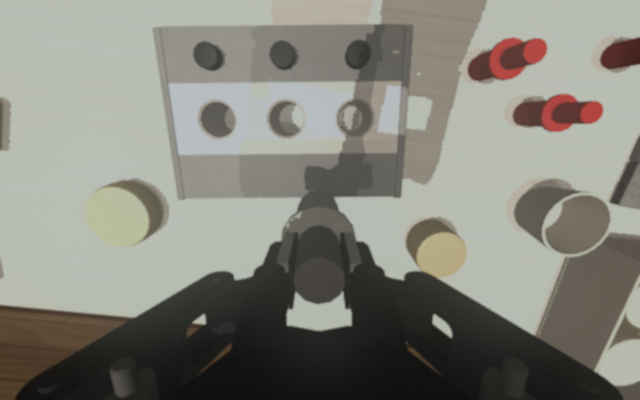

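The wells show at (355,118), (287,118) and (218,118), about 4 px right of and 2 px below the top-camera prediction. The canister is held upright at (320,240). I'll refine with the wrist camera and check its bias against the held canister.

Run:
```python
from h import *
w=dict(np.load("w3.npz"));P=cloud(w);T=np.array([.6533,.0108])
k=P[15:205,140:420].reshape(-1,3);k=k[(k[:,2]>.126)&(k[:,2]<.136)]
print("block",cv2.minAreaRect((k[:,:2]*1000).astype(np.float32)),np.median(k[:,2]))
g=cv2.medianBlur(cv2.cvtColor(w["image"],6),3)
# hole rim fit: missing/low depth inside plate
low=((P[...,2]<.122)).astype(np.uint8)
n,l,st,ce=cv2.connectedComponentsWithStats(low[90:145,185:385].copy())
for i in range(1,n):
    if 300<st[i,4]<3000: print("hole",st[i],(ce[i]+[185,90]).round(1))
for u,v in((355,118),(286.5,118),(218,118.5)):
    p=onplane(w,u,v,.131)[:2];print(p.round(4),(RB.T@(p-B)*1000).round(1))
print("tcp axis px",pix(w,[*T,.27]),"flange",pix(w,[*T,.2639]),"knobtop",pix(w,[*T,.3035]))
print("flange",circ(P,T,.035,.255,.268),"knob",circ(P,T,.02,.297,.31))
```

```text
block ((590.3975219726562, -27.62725067138672), (159.84947204589844, 232.42630004882812), 7.0659708976745605) 0.13131390529030934
hole [ 85  11  34  35 915] [286.4 118.3]
hole [152  10  34  36 911] [353.6 117.6]
hole [ 18  12  32  35 857] [218.9 119. ]
[0.5829 0.0384] [ 2.4 69.8]
[ 0.5904 -0.0268] [2.1 4.1]
[ 0.5983 -0.092 ] [  2.2 -61.5]
tcp axis px [317.89281916 244.22706819] flange [317.90751343 239.6467402 ] knobtop [317.78728784 277.12205911]
flange (1477, ((653.061279296875, 10.777597427368164), 21.27367401123047), np.float64(0.2638589969824042)) knob (3220, ((651.69482421875, 10.453222274780273), 19.457117080688477), np.float64(0.30389668246233525))
```

The wrist camera agrees with the held canister to within 0.3 mm of the TCP, so I trust it: block at (0.5904, -0.0275), yaw 7.05°. Now to well 1.

```bash
sed -i 's/^B=.*/B=np.array([.5904,-.0275]);YB=np.deg2rad(7.05);RB=np.array([[np.cos(YB),-np.sin(YB)],[np.sin(YB),np.cos(YB)]])/' h.py; python3 -c "
from h import *
go([*(B+RB@[0,.066]),.225],np.pi+YB)"
```

```text
pos [0.6533 0.0108 0.2707] f [-0.  -0.3 -1.1] w 0.26 gf 59.5 t 5.6
shift [6.74 3.51 4.57] turn [ 0.     0.    -0.009]
```

Request:
jog_arm(
  plan=[
    [[4,2.5,2],[0,0,-0.009],1],
    [[6.74,3.5,4.5],[0,0,-0.009],1],
    [[6.74,3.5,4.5],[0,0,-0.009],1],
    [[6.74,3.5,4.5],[0,0,-0.009],1],
    [[6.74,3.5,4.5],[0,0,-0.009],1],
  ],
)

```text
t: 6.22
tcp_pos: [0.5837, 0.0375, 0.2262]
tool_rot: [-0.193, 3.134, -0.0]
wrist_force: [0.0, 0.5, -1.3]
gripper_width: 0.267
grasp_force: 59.5
```

```bash
python3 -c "
from h import *
go([*(B+RB@[0,.066]),.203],np.pi+YB)"
```

```text
pos [0.5837 0.0375 0.2262] f [ 0.   0.5 -1.3] w 0.267 gf 59.5 t 6.22
shift [0.14 0.06 2.32] turn [-0.     0.002 -0.   ]
```

Slowly in, the first 8 mm past the mouth.

Request:
jog_arm(
  plan=[
    [[0.14,0.06,1.5],[0,0,0],1],
    [[0.14,0.06,2.0],[0,0,0],1],
    [[0.14,0.06,2.4],[0,0,0],1],
    [[0.14,0.06,2.7],[0,0,0],1],
    [[0.14,0.06,2.9],[0,0,0],1],
  ],
)

```text
t: 6.85
tcp_pos: [0.5816, 0.0382, 0.1962]
tool_rot: [-0.194, 3.136, 0.0]
wrist_force: [-0.1, -0.2, -1.5]
gripper_width: 0.264
grasp_force: 59.5
```

```bash
python3 -c "
from h import *
go([*(B+RB@[0,.066]),.19],np.pi+YB)"
```

```text
pos [0.5816 0.0382 0.1962] f [-0.1 -0.2 -1.5] w 0.264 gf 59.5 t 6.85
shift [-0.07 -0.02  0.62] turn [0. 0. 0.]
```

Request:
jog_arm(
  plan=[
    [[0,0,1],[0,0,0],1],
    [[0,0,2],[0,0,0],1],
    [[0,0,2.8],[0,0,0],1],
    [[0,0,3.1],[0,0,0],1],
    [[0,0,3.3],[0,0,0],1],
  ],
)

```text
t: 7.48
tcp_pos: [0.5816, 0.0382, 0.1632]
tool_rot: [0.194, -3.136, -0.0]
wrist_force: [-0.5, -0.4, -1.7]
gripper_width: 0.263
grasp_force: 59.5
```

Request:
jog_arm(
  plan=[
    [[0,0,0.15],[0,0,0],1],
    [[0,0,0.3],[0,0,0],1],
    [[0,0,0.4],[0,0,0],1],
    [[0,0,0.5],[0,0,0],1],
  ],
)

```text
t: 7.98
tcp_pos: [0.5817, 0.0382, 0.1587]
tool_rot: [-0.194, 3.135, -0.0]
wrist_force: [-4.2, -0.1, 7.2]
gripper_width: 0.268
grasp_force: 60.4
```

Contact of about 9 N at TCP z 0.1587, where 0.1588 was predicted for a blocked well. I'll check that it's a hard stop with a slight extra push.

Request:
jog_arm(
  plan=[
    [[0,0,0.05],[0,0,0],1],
    [[0,0,0.05],[0,0,0],1],
  ],
)

```text
t: 8.22
tcp_pos: [0.5818, 0.0382, 0.1588]
tool_rot: [-0.194, 3.135, -0.0]
wrist_force: [-4.0, -0.8, 5.8]
gripper_width: 0.266
grasp_force: 60.4
```

Request:
jog_arm(
  plan=[
    [[0,0,-0.5],[0,0,0],1],
    [[0,0,-2],[0,0,0],1],
    [[0,0,-4],[0,0,0],1],
    [[0,0,-7],[0,0,0],1],
    [[0,0,-7],[0,0,0],1],
  ],
)

```text
t: 8.85
tcp_pos: [0.5825, 0.0382, 0.2308]
tool_rot: [-0.193, 3.131, -0.0]
wrist_force: [0.1, 0.1, -2.0]
gripper_width: 0.269
grasp_force: 59.7
```

Run:
```python
from h import *
from bench import vision
w=vision.capture("wrist");P=cloud(w);o=[.5817,.0382]
go([*(B+RB@[-.054,.066]),.225],np.pi+YB)
from bench import ctrl
T=ctrl.observe()["tcp_pos"];print("flange",circ(P,T,.03,T[2]-.014,T[2]-.003),T[2])
```

```text
pos [0.5819 0.0382 0.2288] f [ 0.6  0.4 -2.5] w 0.264 gf 59.7 t 8.9
shift [ 5.36 -0.02  0.36] turn [-0.     0.002  0.   ]
flange (1409, ((581.0409545898438, 38.1165771484375), 21.193714141845703), np.float64(0.22416655261591156)) 0.22875180578745447
```

The puck is in well 1: a hard stop at a 45 mm foot depth, and the grip is unchanged. I'll press key 1 with the canister's flat foot.

Request:
jog_arm(
  plan=[
    [[2.7,0,0],[0,0,0],1],
    [[5.36,0,0],[0,0,0],1],
    [[5.36,0,0],[0,0,0],1],
    [[5.36,0,0.4],[0,0,0],1],
    [[5.36,0,0.8],[0,0,0],1],
  ],
)

```text
t: 9.52
tcp_pos: [0.5287, 0.0316, 0.219]
tool_rot: [0.194, -3.135, -0.0]
wrist_force: [0.0, -0.0, -0.8]
gripper_width: 0.267
grasp_force: 59.7
```

```bash
python3 -c "
from h import *
go([*(B+RB@[-.054,.066]),.2078],np.pi+YB)"
```

```text
pos [0.5287 0.0316 0.219 ] f [ 0.  -0.  -0.8] w 0.267 gf 59.7 t 9.53
shift [ 0.   -0.03  1.12] turn [ 0.    -0.001  0.   ]
```

Request:
jog_arm(
  plan=[
    [[0,0,0.3],[0,0,0],1],
    [[0,0,0.6],[0,0,0],1],
    [[0,0,0.8],[0,0,0],1],
    [[0,0,0.95],[0,0,0],1],
    [[0,0,1.05],[0,0,0],1],
  ],
)

```text
t: 10.15
tcp_pos: [0.5284, 0.0316, 0.2092]
tool_rot: [-0.194, 3.136, 0.0]
wrist_force: [1.2, 0.2, 2.6]
gripper_width: 0.266
grasp_force: 59.8
```

Request:
jog_arm(
  plan=[
    [[0,0,0.06],[0,0,0],1],
    [[0,0,0.1],[0,0,0],1],
  ],
)

```text
t: 10.4
tcp_pos: [0.5284, 0.0316, 0.2082]
tool_rot: [0.194, -3.136, -0.0]
wrist_force: [0.4, 0.4, 2.2]
gripper_width: 0.268
grasp_force: 59.8
```

Request:
jog_arm(
  plan=[
    [[0,0,0.05],[0,0,0],1],
    [[0,0,0.1],[0,0,0],1],
  ],
)

```text
t: 10.65
tcp_pos: [0.5286, 0.0316, 0.2077]
tool_rot: [-0.194, 3.135, -0.0]
wrist_force: [0.2, 0.7, 8.5]
gripper_width: 0.264
grasp_force: 60.3
```

Request:
jog_arm(
  plan=[
    [[0,0,0.05],[0,0,0],1],
    [[0,0,0.05],[0,0,0],1],
  ],
)

```text
t: 10.9
tcp_pos: [0.5287, 0.0316, 0.2077]
tool_rot: [-0.194, 3.134, -0.0]
wrist_force: [-1.0, -0.1, 9.4]
gripper_width: 0.263
grasp_force: 60.6
```

Key 1 bottomed out at 0.2077 (0.2078 expected) with about 11 N. I'll lift and check.

Request:
jog_arm(
  plan=[
    [[0,0,-0.5],[0,0,0],1],
    [[0,0,-2],[0,0,0],1],
    [[-2.7,0,-2.2],[0,0,0],1],
    [[-5.36,0,-2.2],[0,0,0],1],
    [[-5.36,0,-2.2],[0,0,0],1],
  ],
)

```text
t: 11.52
tcp_pos: [0.5824, 0.0383, 0.2289]
tool_rot: [0.194, -3.135, 0.0]
wrist_force: [0.1, -0.6, -1.7]
gripper_width: 0.261
grasp_force: 59.6
```

Run:
```python
from h import *
from bench import vision
w=vision.capture("wrist");P=cloud(w)
for k in(1,0,-1):
    u,v=pix(w,[*(B+RB@[-.054,.066*k]),.14]);u,v=int(u),int(v);print(u,v,P[v-1:v+2,u-1:u+2,2].round(4).ravel())
go([*(B+RB@[0,.066]),.20],np.pi+YB)
```

```text
317 134 [0.1365 0.1353 0.1347 0.1351 0.1356 0.1354 0.1339 0.1356 0.1351]
235 134 [0.145  0.1444 0.1451 0.1453 0.1451 0.1445 0.1449 0.1463 0.145 ]
152 134 [0.1445 0.1457 0.1452 0.1447 0.1458 0.1468 0.1456 0.1449 0.1447]
pos [0.5816 0.0382 0.2288] f [ 0.3 -0.2 -0.3] w 0.264 gf 59.6 t 11.57
shift [-0.07 -0.03  2.88] turn [ 0.    -0.001  0.   ]
```

Key 1 is down (0.135) and keys 2 and 3 are up (0.145). Lowering into well 1.

Request:
jog_arm(
  plan=[
    [[0,0,1.5],[0,0,0],1],
    [[0,0,2.3],[0,0,0],1],
    [[0,0,2.8],[0,0,0],1],
    [[0,0,3.3],[0,0,0],1],
    [[0,0,3.8],[0,0,0],1],
  ],
)

```text
t: 12.2
tcp_pos: [0.5816, 0.0381, 0.1907]
tool_rot: [-0.194, 3.135, -0.0]
wrist_force: [-0.4, -0.2, -1.6]
gripper_width: 0.266
grasp_force: 59.6
```

Request:
jog_arm(
  plan=[
    [[0,0,0.8],[0,0,0],1],
    [[0,0,1.6],[0,0,0],1],
    [[0,0,2.4],[0,0,0],1],
    [[0,0,3],[0,0,0],1],
  ],
)

```text
t: 12.7
tcp_pos: [0.5815, 0.0382, 0.1602]
tool_rot: [0.194, -3.135, -0.0]
wrist_force: [-0.5, 0.1, -1.7]
gripper_width: 0.264
grasp_force: 59.6
```

Request:
jog_arm(
  plan=[
    [[0,0,0.3],[0,0,0],1],
    [[0,0,0.6],[0,0,0],1],
    [[0,0,0.9],[0,0,0],1],
  ],
)

```text
t: 13.08
tcp_pos: [0.5816, 0.0381, 0.1518]
tool_rot: [-0.194, 3.136, -0.0]
wrist_force: [-1.8, -1.3, -0.6]
gripper_width: 0.263
grasp_force: 59.6
```

The canister is past the puck level, so the well is clear. Seating.

Request:
jog_arm(
  plan=[
    [[0,0,0.25],[0,0,0],1],
    [[0,0,0.45],[0,0,0],1],
    [[0,0,0.6],[0,0,0],1],
    [[0,0,0.7],[0,0,0],1],
  ],
)

```text
t: 13.58
tcp_pos: [0.5816, 0.0382, 0.1448]
tool_rot: [0.194, -3.136, 0.0]
wrist_force: [-2.1, -0.3, -1.4]
gripper_width: 0.26
grasp_force: 59.6
```

Request:
jog_arm(
  plan=[
    [[0,0,0.06],[0,0,0],1],
    [[0,0,0.1],[0,0,0],1],
  ],
)

```text
t: 13.82
tcp_pos: [0.5816, 0.0382, 0.144]
tool_rot: [-0.194, 3.135, -0.0]
wrist_force: [-3.0, -2.0, 3.3]
gripper_width: 0.263
grasp_force: 59.7
```

Request:
jog_arm(
  plan=[
    [[0,0,0.04],[0,0,0],1],
    [[0,0,0.04],[0,0,0],1],
    [[0,0,0],[0,0,0],0],
    [[0,0,0],[0,0,0],0],
    [[0,0,0],[0,0,0],0],
  ],
)

```text
t: 14.45
tcp_pos: [0.5817, 0.0383, 0.1438]
tool_rot: [-0.194, 3.135, 0.0]
wrist_force: [0.0, 0.1, 0.1]
gripper_width: 0.498
grasp_force: 0.0
```

Request:
jog_arm(
  plan=[
    [[0,0,-1],[0,0,0],0],
    [[0,0,-4],[0,0,0],0],
    [[0,0,-8],[0,0,0],0],
    [[-5,0,-10],[0,0,0],0],
    [[-8,0,-11],[0,0,0],0],
  ],
)

```text
t: 15.08
tcp_pos: [0.6624, 0.0482, 0.2562]
tool_rot: [-0.193, 3.133, -0.0]
wrist_force: [-0.8, -0.3, -0.7]
gripper_width: 0.502
grasp_force: 0.0
```

Run:
```python
from h import *
from bench import vision
go([.58,.038,.25],np.pi+YB)
vision.capture("wrist");w=vision.capture("wrist");P=cloud(w);o=B+RB@[0,.066]
print("flange",circ(P,o,.03,.132,.141),"knob",circ(P,o,.025,.165,.19))
k=P.reshape(-1,3);k=k[(abs(k[:,2]-.137)<.003)&(np.hypot(*(k[:,:2]-o).T)<.022)]
A=np.c_[k[:,:2]-o,np.ones(len(k))];print("plane",np.linalg.lstsq(A,k[:,2],rcond=None)[0])
t=vision.capture("top")["image"];s=vision.capture("side")["image"]
cv2.imwrite("pics/end.png",np.vstack([w["image"][:300,:],s[150:350]]))
cv2.imwrite("pics/end2.png",t)
```

```text
pos [0.6624 0.0482 0.2562] f [-0.8 -0.3 -0.7] w 0.502 gf 0.0 t 15.07
shift [8.31 0.   0.6 ] turn [-0.     0.003  0.   ]
flange (1527, ((582.324951171875, 38.02285385131836), 29.9729061126709), np.float64(0.13709441906117958)) knob (823, ((583.4954223632812, 38.35655975341797), 11.893831253051758), np.float64(0.17732050274352948))
plane [0.00328552 0.00426798 0.13733351]
```

View pics/end.png

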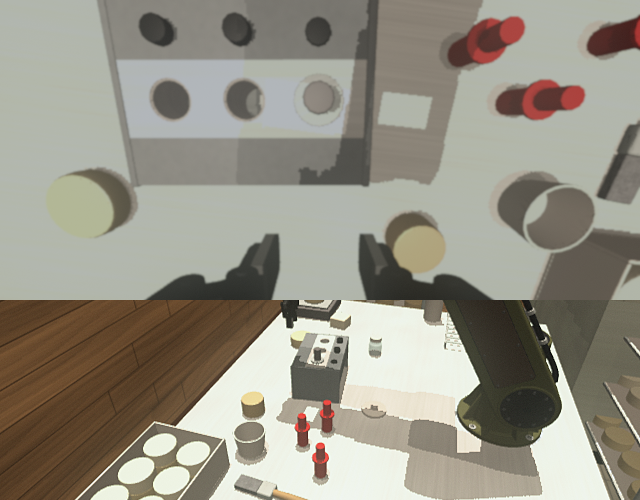

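The canister sits in well 1 at (318,98): flange top 0.137 and knob top 0.177, so it is flat on the block. Key 1 is low, the reds and bystanders are untouched, and the gripper is clear. Handing in.

```bash
python3 -c "
from bench import workorder
print(workorder.job_done())"
```

```text
the job is handed in; nothing more can be done
None
```

I found the puck in well 1, pressed only key 1 fully down, then seated the canister in well 1 with its flange flat on the block and let go. The puck's drop is inferred from the canister passing its level; I did not view the tray. The job is handed in.

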